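# Start the temperature logger against the bench stop and pack it

## Robot

A 7-joint arm with a two-finger parallel gripper is mounted at the origin on a cart in front of the work surface, level with it; the furniture and walls round the work are solid. World frame = base frame: x ahead of the robot, y to its left, z up, the work surface at z = 0. Lengths are in mm, angles in rad, forces in N, time in s.
With the tool pointing down it reaches from about 400 to 875 mm from the base axis. Payload 4.4 kg.
Tool frame: the origin (TCP) lies midway between the tips of the shut fingers; the grasp point (between the pads) lies ctrl.tcp_to_grasp behind it (ctrl.tcp_to_grasp is the distance from the TCP to the grasp point, in mm); z points along the fingers, y is the line along which they close (so a half turn about z gives the same grasp; the last joint's range is limited). The gripper opens to 85 mm and grips with 20 to 120 N. Pads are 22 mm wide; open, the fingers measure 114 mm over their backs; the gripper's body (76 mm by 85 mm) begins 54 mm behind the grasp point. The pads swing forward as they close: fully open they stand 13 mm farther back than shut.
Start: joints at [1.148, 0.628, 0.038, 1.517, -0.027, 0.996, -0.02], TCP at [227.058, -609.067, 231.313] pointing down, gripper open.
Joint ranges: [-3.06, 3.06], [-0.37, 2.12], [-1.25, 1.32], [0.18, 2.47], [-1.1, 4.24], [0.23, 1.98], [-2.94, 2.94]. Speed limits (rad/s): [2.57, 2.57, 3.14, 3.14, 3.14, 3.14, 3.14].

## Interface

Orientations are given as [roll, pitch, yaw] about the fixed x, y, z axes, in that order (R = Rz(yaw) Ry(pitch) Rx(roll)).
In Python, from cell import ctrl, get_image, get_calibration, workorder, boxes_of, place_of gives the robot as it stands.
- The arm moves only by the tool play_rows, never from a script. Its argument "series" is a list that holds one entry, the list of rows, each a list of 7 numbers: the shift along the world's x, y, z in cm, then the turn, a rotation vector about the world's x, y, z in degrees, then the closure, from 0 (fully open) to 1 (shut). A call has 1 to 20 rows; each row shifts and turns the commanded pose from where the row before left it; what a row does not reach is not made up. A row lasts 1/8 s, in which the tool goes at most 62.5 mm and 10.7 degrees, less where a joint would pass 70% of its speed; a pose out of reach is approached as far as the arm can. A call with a gripper value outside its range is refused whole. The fingers move at their own pace and stop on an object; the grip force is fixed at half the most. Time passes only in rows, so rows that do not move let the fingers close. It gives the time, the measured TCP pose, the force, the opening and the grip force at its end, in the units of the state.
- ctrl.read_state(): the state, without advancing time (a new reading comes with each control period).
- get_image(name): name is "side" or "top" or "wrist"; returns (picture, depth): 384x512x3 uint8, red, green, blue; 384x512 float32, mm along the optical axis (not along the pixel's ray), 0 where there is no reading.
- get_calibration(name): a dict with "K" (3x3 intrinsics, pixels), "R" (3x3) and "t" (3): a world point X has camera coordinates R X + t; the wrist camera has in their place "mount" (4x4, takes a point from camera to tool coordinates, whose origin is the TCP and whose axes are the flange's). Camera axes: x right, y down, z forward; pixel columns grow to the right and rows downward; lengths in mm; the calibration is good to about 2 mm. A picture is of the moment at which its call begins: read the wrist's pose just before it. get_calibration takes no time and is no camera call.
- workorder.finish_job(): hands the job in; it is judged then, once.
Trained networks look in the newest picture that a camera, given by its name, has taken for a name from the list of things; names that differ only in an ending like _2 or _b are one class to them, and where a whole thing is asked for, a point or a joint stands for the part that bears it (a point fixed in the world has none). Each returns a list of dicts, best first, with "p" (0 to 1); they miss things now and then, are a little off and sometimes report something else, mostly with a low value. They report only what shows in the picture. A call takes as long as a camera call. They do not tell look-alikes from the thing itself.
- boxes_of(target, camera): "pixel" ([column, row] in pixels, amid what is visible of it).
- place_of(target, camera): "pixel" ([column, row] in pixels: a listed point, or the origin of a listed thing).
The state is a dict: "clock": time; "qpos": joint angles; "qd": joint speeds; "tau": joint torques, N m; "eef_pos": TCP position; "tool_rot": TCP orientation; "force": force on the tool from outside, world axes, zero at the start; "torque": the same for the moment, N m; "width": finger opening in mm; "gripper_force": force on a finger pad.
Only numpy, scipy, OpenCV 4.12 (cv2) and the standard library are available. Lean on these libraries where they do the work, as an engineer would, in place of code of your own. Each camera call takes 0.05 s, during which the arm holds its last target. There are 200 camera calls.

## Task

Take the white temperature logger out of its caddy and stand it upright on the desk, its start button still out, with its back flat against the yellow bench stop. Press the orange start button until it snaps fully in, while the stop braces the logger. Then stand the started logger upright in the empty compartment of the open parcel, and leave the blue logger in its place in the caddy.

Things in the scene. Friction and masses are not known exactly. Their poses are not given: they have to be found in the camera images.
- logger: white temperature logger, loose, 36 mm deep (its x), 60 wide (y), 88 high (z), about 0.2 kg. Origin: centre of its underside. Its front with the orange button faces its -x; its back is at x = +18 mm. It starts in a bay of the caddy, whose cheeks cover its sides, so it can be taken only by front and back; the front above 58 mm from its underside is flat and free of the button.
- logger_back (a point): point on the logger's back face, at its lower edge, middle of its width (18 mm along +x from the origin of the logger); axes as the logger's.
- button_face (a point): centre of the outer end of the orange start button, 46 mm above the underside of the logger in the middle of its front; the button is 17 mm in diameter, stands out 8 mm from the front (26 mm from the logger's middle) and moves along the logger's +x when pressed. Axes as the logger's.
- start_button (a joint): travel of the start button in m: 0 out, 0.006 fully in (it then still stands out 2 mm). It resists with about 7 N, then, 1 to 3 mm in, passes over centre, snaps fully in and stays in by itself; gripping the logger over the button would set it off too. The unbraced logger slides or tips over well below that force.
- caddy: grey plastic caddy fixed on the desk, 54 mm deep (its x) by 144 mm wide (its y), floor 4 mm thick. Two bays side by side at y = -35 and +35 mm, each 66 mm wide between upright cheeks 82 mm high, with front and back lips only 14 mm high; the loggers in it face its -x. Origin: centre of its underside.
- blue_logger: dark blue logger of the same size in the other bay of the caddy, to be left there. Origin: centre of its underside; front faces its -x.
- stop: yellow steel bench stop with two black rubber strips on its face, fixed on the desk: an upright face 160 mm long (along its y) and 70 mm high. Origin: at the foot of the face, in the middle of its length; its -x points out of the face towards the free desk, its foot and gussets lie behind, to x = 55 mm.
- parcel: open cardboard parcel fixed on the desk, 196 mm (its x) by 172 mm (its y), walls 54 mm high and 4 mm thick, flaps folded down outside, a cross divider making four compartments; three hold rail modules up to 62 mm high. Origin: centre of its underside.
- free_cell (a point): centre of the floor (4 mm above the desk) of the empty compartment, at x = -48, y = +42 mm in the frame of the parcel; the compartment is 92 mm along the parcel's x and 80 mm along its y, inside. Axes as the parcel's.
Mind the look-alikes: they are no part of the job. What is shaped like the caddy but pink or purple is not meant. Several things look just like the blue_logger: the one meant starts farthest from the robot's base.

How it is judged (in metres and radians):
On the way, in this order (a step that is already met when the one before it is completed fails the run):
1. the white logger stands upright on the desk, its back flat against the face of the stop, its button still out (x of logger_back in the frame of stop between -0.006 and 0.006 m and y of logger_back in the frame of stop between -0.08 and 0.08 m and height (world z) of logger_back below 0.006 m and angle between logger's own z axis and vertical below 0.1 rad and angle between the x axis of logger and the x axis of stop, either way round below 0.12 rad and value of joint start_button below 0.002 m), for 0.1 s.
2. the button is pressed fully in while the logger stands upright with its back against the stop (value of joint start_button above 0.005 m and x of logger_back in the frame of stop between -0.006 and 0.006 m and y of logger_back in the frame of stop between -0.08 and 0.08 m and height (world z) of logger_back below 0.008 m and angle between logger's own z axis and vertical below 0.12 rad), for 0.1 s.
At the end, for the whole second after the job is handed in: button more than 5 mm in; white logger upright (0.12 rad), at rest on the floor of the empty compartment (within 6 mm in height, 34 mm along x and 30 mm along y of its centre); blue logger upright (0.15 rad) within 50 mm of the caddy's centre (value of joint start_button above 0.005 m and x of logger in the frame of free_cell between -0.034 and 0.034 m and y of logger in the frame of free_cell between -0.03 and 0.03 m and z of logger in the frame of free_cell below 0.006 m and angle between logger's own z axis and vertical below 0.12 rad and linear speed of logger below 0.02 m/s and horizontal distance between blue_logger and caddy below 0.05 m and angle between blue_logger's own z axis and vertical below 0.15 rad); the robot touches nothing.
It fails at once if the blue logger is moved by more than 25 mm from its place in the caddy (distance of blue_logger from where it was at the start of the episode above 0.025 m).
It also fails if it takes over 72 s, if anything falls off the work surface, if the arm or the gripper's body presses on something with over 40 N, if the wrist force passes 120 N, or if a joint passes its speed limit or range.

## Working session

There is one attempt and no reset: what is moved stays moved. The work goes in short steps, Python scripts to look and compute and a tool call to move; the robot and the scene stay as the last step left them, time stands still between calls to the robot, and variables do not carry over. Pictures are saved under pics/ and viewed, at most 10 in all, crops included, and the job is handed in when it is done.

Besides the shell and the picture viewer there is one more tool, called after "Request:" by a JSON object that holds its "op" and its "data", one argument or row to a line. play_rows: Moves the arm, as the interface text tells. Its arguments: {"type":"object","properties":{"series":{"type":"array"}},"required":["series"]}

```bash
mkdir -p pics
cat > h.py <<'E'
import numpy as np, cv2
from cell import ctrl, get_image, get_calibration, workorder, boxes_of, place_of
def save(n,im): cv2.imwrite('pics/'+n, im[:,:,::-1])
def world(cam,d,u,v):
    c=get_calibration(cam); z=float(d[int(round(v)),int(round(u))])
    p=np.linalg.inv(c['K'])@[u,v,1]*z
    return c['R'].T@(p-c['t'])
def ray_at_z(cam,u,v,z):
    c=get_calibration(cam); r=c['R'].T@np.linalg.inv(c['K'])@[u,v,1]; o=-c['R'].T@c['t']
    return o+r*(z-o[2])/r[2]
def cloud(cam,d):
    c=get_calibration(cam); v,u=np.indices(d.shape)
    p=np.stack([u,v,np.ones_like(u)],-1)@np.linalg.inv(c['K']).T*d[...,None]
    return (p-c['t'])@c['R']
E
python3 - <<'E'
from h import *
s=ctrl.read_state();print(s['clock'],s['eef_pos'],s['tool_rot'],ctrl.tcp_to_grasp)
ims=[]
for c in ['top','side']:
    im,d=get_image(c); np.savez(c+'0.npz',im=im,d=d); ims.append(im); save(c+'0.png',cv2.resize(im,(800,600)))
    for t in ['logger','caddy','blue_logger','stop','parcel','free_cell','logger_back','button_face']:
        for r in place_of(t,c)[:4]:
            u,v=r['pixel']
            if 0<=u<511.5 and 0<=v<383.5: print(c,t,round(r['p'],2),np.round(r['pixel'],1),'depthpt',world(c,d,u,v).round(0),'z0',ray_at_z(c,u,v,0).round(0)[:2])
E
```

```text
0.0 [ 226.83089357 -608.45607498  230.38103911] [-3.13967154e+00  1.25984212e-05  3.56795337e-01] 18.700000000000003
top logger 0.52 [171.  209.1] depthpt [473. 306.  89.] z0 [486. 324.]
top caddy 0.72 [175.6 205.8] depthpt [483. 291.  90.] z0 [497. 308.]
top caddy 0.64 [158.  168.1] depthpt [630. 370.   2.] z0 [631. 370.]
top caddy 0.58 [131.  240.1] depthpt [384. 456.   4.] z0 [384. 457.]
top blue_logger 0.8 [185.8 238.2] depthpt [380. 259.  83.] z0 [385. 273.]
top blue_logger 0.66 [263.  210.9] depthpt [460.  14.  86.] z0 [471.  10.]
top stop 0.57 [241.7 170.4] depthpt [614.  80.   5.] z0 [615.  80.]
top stop 0.36 [326.8 185.4] depthpt [ 552. -213.    7.] z0 [ 554. -214.]
top parcel 0.89 [341.7 174.2] depthpt [ 583. -259.   39.] z0 [ 592. -269.]
top parcel 0.49 [189.3 212. ] depthpt [465. 251.  71.] z0 [474. 262.]
top free_cell 0.83 [323.5 182.7] depthpt [ 562. -202.    6.] z0 [ 564. -203.]
top logger_back 0.71 [169.  204.6] depthpt [488. 312.  88.] z0 [502. 331.]
side logger 0.71 [239.6 269.4] depthpt [473. 373.  47.] z0 [486. 329.]
side caddy 0.91 [265.2 315.6] depthpt [391. 460.  10.] z0 [392. 453.]
side caddy 0.77 [244.7 264.4] depthpt [473. 325.  17.] z0 [477. 309.]
side caddy 0.75 [178.9 274.4] depthpt [629. 384.   4.] z0 [631. 381.]
side blue_logger 0.73 [247.1 248.1] depthpt [472. 301.  51.] z0 [487. 247.]
side blue_logger 0.61 [286.  263.9] depthpt [370. 306.  23.] z0 [372. 283.]
side blue_logger 0.57 [270.4 201.9] depthpt [465.  24.   5.] z0 [467.  17.]
side stop 0.89 [221.9 204.9] depthpt [615.  71.   2.] z0 [616.  69.]
side parcel 0.71 [250.3 156.8] depthpt [ 580. -171.   54.] z0 [ 604. -268.]
side free_cell 0.85 [261.3 162.6] depthpt [ 537. -161.   41.] z0 [ 552. -232.]
side logger_back 0.73 [230.1 265.8] depthpt [497. 369.  50.] z0 [513. 323.]
side button_face 0.58 [247.5 255.3] depthpt [472. 300.  25.] z0 [478. 275.]
```

View pics/top0.png

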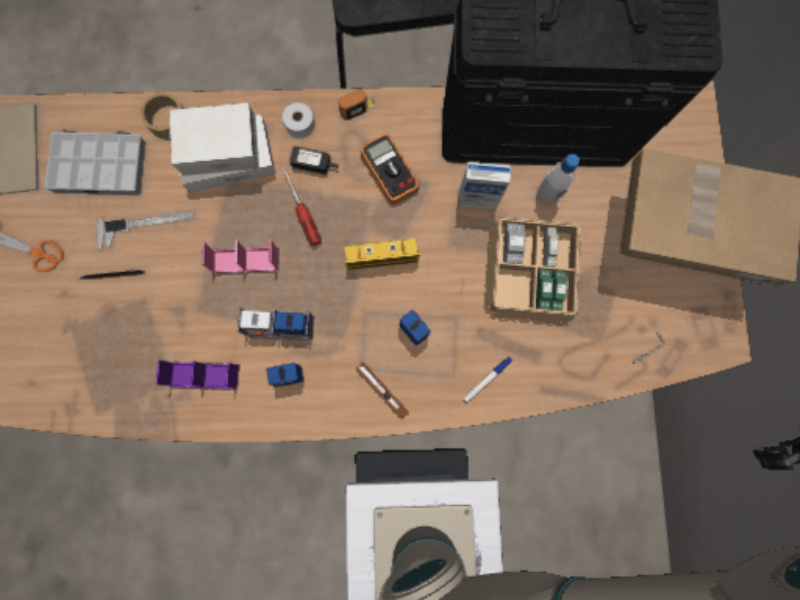

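View pics/side0.png

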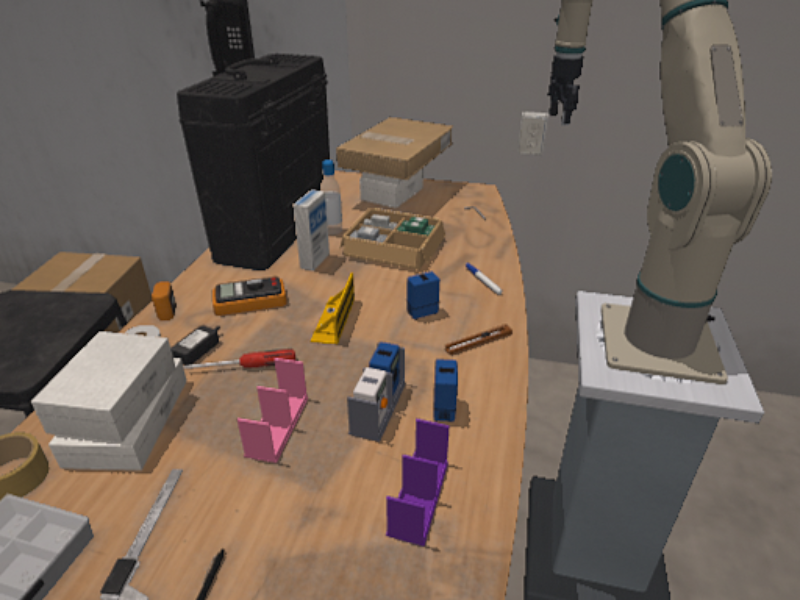

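The top view shows the grey caddy at (275,325) with the white logger on its left. The stop is at (382,253), and the parcel at (537,267) has its empty cell at (515,293). The pink and purple caddies and the two loose blue loggers are decoys. The side view shows the orange button facing the robot. Next I'll measure coarse poses from the depth clouds.

Run:
```python
from h import *
for c in ['top','side']:
    f=np.load(c+'0.npz'); im=f['im'];d=f['d']; P=cloud(c,d); hsv=cv2.cvtColor(im,cv2.COLOR_RGB2HSV); H,S,V=[hsv[...,i].astype(int) for i in range(3)]
    ok=d>0
    def rep(n,m,rect=True):
        p=P[m&ok]
        if len(p)<5: print(c,n,len(p));return
        r=cv2.minAreaRect(p[:,:2].astype(np.float32))
        print(c,n,len(p),'min',np.percentile(p,2,axis=0).round(),'max',np.percentile(p,98,axis=0).round(),'med',np.median(p,0).round(),'rect',np.round(r[0]),np.round(r[1]),round(r[2],1))
    def box(x0,x1,y0,y1,z0,z1): return (P[...,0]>x0)&(P[...,0]<x1)&(P[...,1]>y0)&(P[...,1]<y1)&(P[...,2]>z0)&(P[...,2]<z1)
    reg=box(410,560,180,410,-5,130)
    rep('white top',reg&(S<60)&(V>130)&box(0,999,-999,999,78,100))
    rep('bluetop',reg&(S>120)&(abs(H-110)<15)&box(0,999,-999,999,78,100))
    rep('caddyall',reg&box(0,999,-999,999,10,120))
    y=box(550,720,-30,190,3,120)&(abs(H-26)<8)&(S>150)
    rep('stop all',y); rep('stop top',y&box(0,999,-999,999,60,90))
    rep('parcel rim',box(400,720,-360,-120,48,58))
```

```text
top white top 197 min [473. 302.  82.] max [506. 361.  95.] med [490. 330.  91.] rect [491. 298.] [ 39. 140.] 0.8
top bluetop 179 min [465. 232.  86.] max [501. 290.  96.] med [484. 260.  91.] rect [483. 261.] [60. 35.] 86.9
top caddyall 740 min [459. 224.  12.] max [507. 366.  95.] med [480. 295.  88.] rect [486. 295.] [144.  51.] 85.7
top stop all 451 min [609.  -3.   3.] max [669. 147.  72.] med [625.  74.  24.] rect [641.  72.] [ 55. 157.] 4.8
top stop top 97 min [609.  -3.  61.] max [625. 144.  74.] med [616.  71.  68.] rect [617.  70.] [  7. 154.] 5.3
top parcel rim 723 min [ 489. -354.   48.] max [ 699. -167.   58.] med [ 589. -268.   53.] rect [ 594. -260.] [184. 209.] 83.4
side white top 236 min [473. 305.  86.] max [509. 363.  95.] med [490. 341.  93.] rect [491. 298.] [139.  45.] 82.7
side bluetop 205 min [468. 242.  83.] max [500. 294.  96.] med [482. 276.  93.] rect [484. 266.] [59. 33.] 84.8
side caddyall 1450 min [460. 231.  12.] max [515. 372.  95.] med [480. 333.  74.] rect [488. 299.] [147.  52.] 85.7
side stop all 523 min [611.   1.   4.] max [669. 152.  72.] med [626. 108.  17.] rect [644.  74.] [ 56. 164.] 5.0
side stop top 82 min [611.  -2.  61.] max [626. 151.  73.] med [617.  87.  70.] rect [619.  71.] [  6. 161.] 4.9
side parcel rim 558 min [ 493. -352.   48.] max [ 701. -162.   58.] med [ 608. -249.   53.] rect [ 598. -258.] [189. 207.] 82.5
```

Request:
{"op": "play_rows", "data": {
  "series": [
    [[4, 4, 2, 0, 0, 0, 0], [4, 4, 2, 0, 0, 0, 0], [4, 4, 2, 0, 0, 0, 0], [4, 4, 2, 0, 0, 0, 0], [3, 5, 2, 0, 0, 0, 0], [2, 5.5, 0, 0, 0, 0, 0], [1, 6, 0, 0, 0, 0, 0], [1, 6, 0, 0, 0, 0, 0], [0, 6, 0, 0, 0, 0, 0], [0, 6, 0, 0, 0, 0, 0], [0, 6, 0, 0, 0, 0, 0], [0, 4, 0, 0, 0, 0, 0], [0, 0, 0, 0, 0, 0, 0], [0, 0, 0, 0, 0, 0, 0]]
  ]
}}

```text
clock: 2.65
eef_pos: [457.1, -4.9, 331.4]
tool_rot: [3.141, 0.0, 0.356]
force: [-0.3, -0.4, 0.4]
width: 85.2
gripper_force: 0.0
```

Request:
{"op": "play_rows", "data": {
  "series": [
    [[0.5, 5, 0, 0, 0, 10, 0], [0.5, 5, 0, 0, 0, 10, 0], [0.5, 5, 0, 0, 0, 10, 0], [0.5, 5, 0, 0, 0, 10, 0], [0.5, 5, 0, 0, 0, 10, 0], [0.5, 5, 0, 0, 0, 10, 0], [0, 2, 0, 0, 0, 4.6, 0], [0, 0, 0, 0, 0, 0, 0], [0, 0, 0, 0, 0, 0, 0]]
  ]
}}

```text
clock: 3.78
eef_pos: [488.0, 313.4, 331.0]
tool_rot: [3.141, 0.002, 1.48]
force: [-0.7, 0.3, 0.8]
width: 85.7
gripper_force: 0.0
```

```bash
cat >> h.py <<'E'
from scipy.spatial.transform import Rotation as Ro
def wpose():
    s=ctrl.read_state(); R=Ro.from_euler('xyz',s['tool_rot']).as_matrix(); T=np.eye(4);T[:3,:3]=R;T[:3,3]=s['eef_pos']
    return T@get_calibration('wrist')['mount'], s
def wcloud(d,T):
    K=get_calibration('wrist')['K']; v,u=np.indices(d.shape)
    p=np.stack([u,v,np.ones_like(u)],-1)@np.linalg.inv(K).T*d[...,None]
    return p@T[:3,:3].T+T[:3,3]
def masks(im,P):
    hsv=cv2.cvtColor(im,cv2.COLOR_RGB2HSV); return [hsv[...,i].astype(int) for i in range(3)]
def rep(n,p):
    if len(p)<5: print(n,len(p));return
    r=cv2.minAreaRect(p[:,:2].astype(np.float32))
    print(n,len(p),'min',np.percentile(p,1,axis=0).round(1),'max',np.percentile(p,99,axis=0).round(1),'med',np.median(p,0).round(1),'rect',np.round(r[0],1),np.round(r[1],1),round(r[2],1))
E
python3 - <<'E'
from h import *
T,s=wpose(); im,d=get_image('wrist'); P=wcloud(d,T); np.savez('w1.npz',im=im,P=P)
print(s['eef_pos'],s['tool_rot'],'cam',T[:3,3],s['qpos'])
save('w1.png',im); H,S,V=masks(im,P); z=P[...,2]
reg=(d>0)&(abs(P[...,0]-485)<90)&(abs(P[...,1]-300)<110)
rep('white',P[reg&(S<50)&(V>120)&(z>86)&(z<100)])
rep('blue',P[reg&(S>120)&(abs(H-110)<15)&(z>86)&(z<100)])
rep('all',P[reg&(z>8)&(z<105)])
print('desk', np.median(z[(d>0)&(abs(z)<15)]))
E
```

```text
[488.0179209  313.39378116 331.02406352] [3.14137146e+00 1.90158433e-03 1.47971642e+00] cam [494.45821062 381.28550517 473.20122775] [-0.32321839  0.46176757 -0.45849675  1.57068735  0.21823968  1.16129044
 -0.91870673]
white 1262 min [471.2 302.9  87.2] max [508.3 361.4  93.5] med [489.7 333.3  91.4] rect [464.7 297.1] [152.6  57.5] 54.8
blue 993 min [396.  234.7  86.3] max [502.1 292.2  93.1] med [484.  266.6  91.3] rect [448.1 266.3] [ 58.3 108.2] 85.6
all 3807 min [395.6 227.3  11.8] max [515.  388.6  93.3] med [484.8 297.6  90.4] rect [452.3 316.8] [177.2 124. ] 85.8
desk -0.7299951867757954
```

View pics/w1.png

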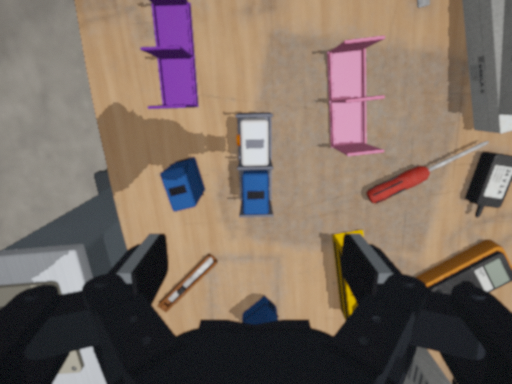

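Request:
{"op": "play_rows", "data": {
  "series": [
    [[0.2, 1.9, -5, 0, 0, 0, 0], [0, 0, -6, 0, 0, 0, 0], [0, 0, -6, 0, 0, 0, 0], [0, 0, -4, 0, 0, 0, 0], [0, 0, 0, 0, 0, 0, 0], [0, 0, 0, 0, 0, 0, 0]]
  ]
}}

```text
clock: 4.58
eef_pos: [490.4, 335.0, 123.1]
tool_rot: [3.139, -0.002, 1.483]
force: [0.7, -0.6, 0.1]
width: 85.3
gripper_force: 0.0
```

Run:
```python
from h import *
T,s=wpose(); im,d=get_image('wrist'); P=wcloud(d,T); save('w2.png',im)
print(s['eef_pos'],s['tool_rot'],s['force']); H,S,V=masks(im,P); z=P[...,2]
reg=(d>0)&(abs(P[...,0]-490)<30)&(abs(P[...,1]-333)<40)
rep('white',P[reg&(S<50)&(V>120)&(z>86)&(z<100)])
f=np.load('w1.npz');P=f['P'];H,S,V=masks(f['im'],P)
reg=(abs(P[...,0]-490)<30)&(abs(P[...,1]-333)<34)&(P[...,2]>86)
rep('white1',P[reg&(S<50)&(V>120)])
reg=(abs(P[...,0]-485)<35)&(P[...,2]>10)&(abs(P[...,1]-298)<90)
rep('caddy1',P[reg])
```

```text
[490.40536884 335.02459578 123.0989923 ] [ 3.13932426e+00 -1.58976517e-03  1.48276444e+00] [ 0.70421096 -0.5996585   0.10827493]
white 4182 min [472.1 304.1  87.4] max [508.  361.8  93. ] med [490.3 338.5  91.4] rect [489.8 332.4] [59.6 35.8] 86.3
white1 1260 min [471.3 303.   87.2] max [508.3 361.4  93.5] med [489.8 333.3  91.4] rect [489.3 331.9] [59.4 36.4] 85.6
caddy1 22828 min [450.9 235.6  14.5] max [519.1 381.3 473.2] med [487.4 327.4 417. ] rect [485.  302.6] [157.4  70. ] 90.0
```

Request:
{"op": "play_rows", "data": {
  "series": [
    [[-0.05, -0.25, -3, 0, 0, 1, 0], [0, 0, -2, 0, 0, 0, 0], [0, 0, -1.1, 0, 0, 0, 0], [0, 0, 0, 0, 0, 0, 0], [0, 0, 0, 0, 0, 0, 0.4], [0, 0, 0, 0, 0, 0, 0.6], [0, 0, 0, 0, 0, 0, 0.7], [0, 0, 0, 0, 0, 0, 0.8], [0, 0, 0, 0, 0, 0, 0.8], [0, 0, 0, 0, 0, 0, 0.8]]
  ]
}}

```text
clock: 5.88
eef_pos: [489.0, 332.7, 61.0]
tool_rot: [3.141, -0.001, 1.502]
force: [0.3, -0.7, 6.0]
width: 35.3
gripper_force: 59.6
```

Request:
{"op": "play_rows", "data": {
  "series": [
    [[0, 0, 3, 0, 0, 0, 0.8], [0, 0, 4, 0, 0, 0, 0.8], [0, 0, 5, 0, 0, 0, 0.8], [1, -5, 1, 0, 0, 1, 0.8], [1, -5, 0, 0, 0, 2, 0.8], [1.2, -5, 0, 0, 0, 2, 0.8], [1.2, -5, 0, 0, 0, 2, 0.8], [1.2, -5, 0, 0, 0, 2, 0.8], [0, 0, 0, 0, 0, 0, 0.8], [0, 0, 0, 0, 0, 0, 0.8]]
  ]
}}

```text
clock: 7.12
eef_pos: [544.0, 82.6, 189.9]
tool_rot: [-3.14, -0.001, 1.658]
force: [-0.1, 0.5, -2.9]
width: 35.1
gripper_force: 61.0
```

Run:
```python
from h import *
T,s=wpose(); im,d=get_image('wrist'); P=wcloud(d,T); save('w3.png',im); z=P[...,2]
print(s['eef_pos'],s['tool_rot'],s['width'],s['force']); H,S,V=masks(im,P)
reg=(d>0)&(abs(P[...,0]-625)<70)&(abs(P[...,1]-73)<110)&(abs(H-26)<8)&(S>130)
rep('stoptop',P[reg&(z>62)&(z<80)]); rep('stopall',P[reg&(z>3)&(z<80)])
im,d=get_image('side'); P=cloud('side',d); z=P[...,2]; np.savez('side1.npz',im=im,d=d)
c=im[80:330,120:400]; save('s1.png',cv2.resize(c,(784,600) if 0 else (672,600)))
```

```text
[543.99803596  82.64210116 189.86305622] [-3.14046165e+00 -8.32777832e-04  1.65815510e+00] 35.07084051548363 [-0.09159321  0.46411975 -2.93290097]
stoptop 999 min [609.3  15.6  62.3] max [624.5 148.7  71. ] med [615.9  88.8  69.1] rect [617.4  80.3] [  5.5 139. ] 5.1
stopall 5021 min [609.1  -2.2   3. ] max [672.4 151.   70.5] med [620.9  85.5  20.6] rect [643.   72.8] [ 55.9 159.3] 5.1
```

View pics/s1.png

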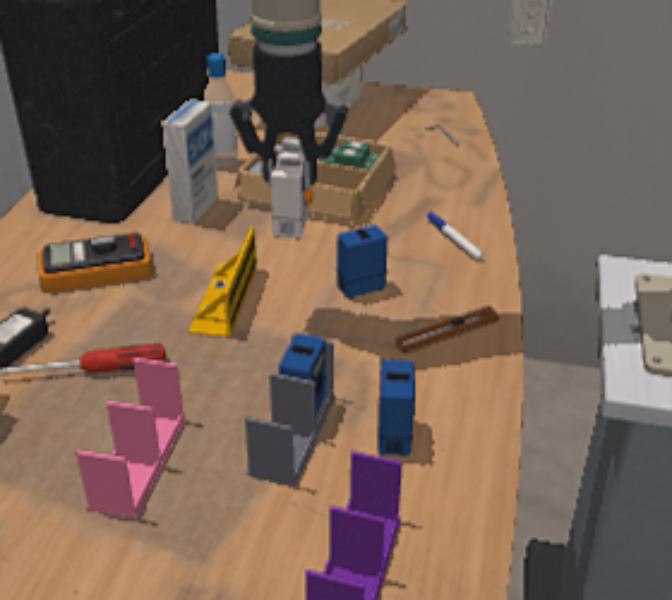

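The logger hangs upright at (288,190) in the gripper, button still out and facing the robot at (308,197). The stop is at (235,290). I'll set the logger down in front of the stop.

Request:
{"op": "play_rows", "data": {
  "series": [
    [[0, 0, -4, 0, 0, 0, 0.8], [0, 0, -4, 0, 0, 0, 0.8], [0, 0, -3, 0, 0, 0, 0.8], [0, 0, -1.2, 0, 0, 0, 0.8], [0, 0, -0.7, 0, 0, 0, 0.8], [0, 0, -0.2, 0, 0, 0, 0.8], [0, 0, 0, 0, 0, 0, 0.8], [0, 0, 0, 0, 0, 0, 0.8], [0, 0, 0, 0, 0, 0, 0.8]]
  ]
}}

```text
clock: 8.35
eef_pos: [544.9, 82.4, 59.8]
tool_rot: [3.141, -0.0, 1.659]
force: [-0.3, -0.4, -3.6]
width: 35.2
gripper_force: 60.8
```

Request:
{"op": "play_rows", "data": {
  "series": [
    [[0, 0, -0.2, 0, 0, 0, 0.8], [0, 0, -0.1, 0, 0, 0, 0.8], [0, 0, 0, 0, 0, 0, 0.8]]
  ]
}}

```text
clock: 8.72
eef_pos: [544.8, 82.4, 57.0]
tool_rot: [3.141, 0.0, 1.659]
force: [-1.0, -1.5, 4.8]
width: 35.2
gripper_force: 61.8
```

Request:
{"op": "play_rows", "data": {
  "series": [
    [[0, 0, 0, 0, 0, 0, 0.5], [0, 0, 0, 0, 0, 0, 0.2], [0, 0, 0, 0, 0, 0, 0], [0, 0, 0, 0, 0, 0, 0], [0, 0, 3, 0, 0, 0, 0], [0, 0, 5, 0, 0, 0, 0], [0, 0, 6, 0, 0, 0, 0], [0, 0, 2, 0, 0, -10, 0], [0, 0, 0, 0, 0, -10, 0], [0, 0, 0, 0, 0, -10, 0], [0, 0, 0, 0, 0, -10, 0], [0, 0, 0, 0, 0, -10, 0], [0, 0, 0, 0, 0, -10, 0], [0, 0, 0, 0, 0, -10, 0], [0, 0, 0, 0, 0, -10, 0], [0, 0, 0, 0, 0, -10, 0], [0, 0, 0, 0, 0, 0, 0], [0, 0, 0, 0, 0, 0, 0]]
  ]
}}

```text
clock: 10.98
eef_pos: [544.5, 82.5, 216.3]
tool_rot: [-3.142, 0.0, 0.091]
force: [0.1, -0.9, 0.5]
width: 85.2
gripper_force: 0.0
```

```bash
cat > look.py <<'E'
from h import *
import sys
n=sys.argv[1]; x0,y0=map(float,sys.argv[2:4])
T,s=wpose(); im,d=get_image('wrist'); P=wcloud(d,T); save(n+'.png',im); np.savez(n+'.npz',im=im,P=P); z=P[...,2]
print(s['clock'],s['eef_pos'].round(1),s['tool_rot'].round(3),s['width'],s['force'].round(1),'q',s['qpos'].round(2)); H,S,V=masks(im,P)
w=(d>0)&(abs(P[...,0]-x0)<50)&(abs(P[...,1]-y0)<60)&(S<50)&(V>110)
rep('whitetop',P[w&(z>80)&(z<100)])
reg=(d>0)&(abs(P[...,0]-630)<50)&(abs(P[...,1]-73)<110)&(abs(H-26)<8)&(S>130)
rep('stoptop',P[reg&(z>62)&(z<80)]);
E
python3 look.py w4 545 82
```

```text
10.975 [544.5  82.5 216.3] [-3.142  0.     0.091] 85.23819425042514 [ 0.1 -0.9  0.5] q [-0.15  0.5  -0.07  1.81  0.05  0.83 -1.73]
whitetop 2261 min [528.   52.3  81.3] max [564.6 110.7  89.5] med [547.3  81.6  87.6] rect [546.   81.3] [35.3 59.9] 4.9
stoptop 892 min [610.   -7.7  67.8] max [626.5 147.9  71.2] med [617.9  74.5  69.5] rect [618.7  69.8] [  4.6 160. ] 5.3
```

Request:
{"op": "play_rows", "data": {
  "series": [
    [[0.15, -0.12, -5, 0, 0, 0, 0], [0, 0, -5, 0, 0, 0, 0], [0, 0, -4, 0, 0, 0, 0], [0, 0, -3, 0, 0, 0, 0], [0, 0, -1.1, 0, 0, 0, 0], [0, 0, 0, 0, 0, 0, 0.2], [0, 0, 0, 0, 0, 0, 0.3], [0, 0, 0, 0, 0, 0, 0.4], [0, 0, 0, 0, 0, 0, 0.5], [0, 0, 0, 0, 0, 0, 0.5], [0, 0, 0, 0, 0, 0, 0.5]]
  ]
}}

```text
clock: 12.4
eef_pos: [547.0, 81.6, 36.5]
tool_rot: [-3.141, -0.002, 0.088]
force: [-0.6, 0.9, 6.7]
width: 59.3
gripper_force: 64.9
```

Request:
{"op": "play_rows", "data": {
  "series": [
    [[0, 0, 0.3, 0, 0, 0, 0.5], [1.5, 0.13, 0, 0, 0, 0, 0.5], [2, 0.18, 0, 0, 0, 0, 0.5], [1, 0.09, 0, 0, 0, 0, 0.5], [0.2, 0.02, 0, 0, 0, 0, 0.5], [0, 0, 0, 0, 0, 0, 0.5], [0, 0, 0, 0, 0, 0, 0.5]]
  ]
}}

```text
clock: 13.28
eef_pos: [592.1, 85.3, 38.2]
tool_rot: [3.141, 0.001, 0.088]
force: [-0.8, 0.0, -2.6]
width: 59.5
gripper_force: 64.9
```

Request:
{"op": "play_rows", "data": {
  "series": [
    [[0.15, 0.01, 0, 0, 0, 0, 0.5], [0.1, 0.01, 0, 0, 0, 0, 0.5], [0, 0, 0, 0, 0, 0, 0.5]]
  ]
}}

```text
clock: 13.65
eef_pos: [595.7, 85.6, 38.4]
tool_rot: [3.142, -0.0, 0.088]
force: [0.3, 0.1, -2.3]
width: 59.3
gripper_force: 64.9
```

```bash
python3 look.py w5 596 85
```

```text
13.65 [595.7  85.6  38.4] [ 3.142 -0.     0.088] 59.32225149861286 [ 0.3  0.1 -2.3] q [-0.16  0.82 -0.05  1.79  0.08  0.53 -1.74]
whitetop 9656 min [586.5  57.5  80.4] max [614.5 113.7  90.7] med [605.3  85.8  89.2] rect [598.8  84.4] [29.7 69.1] 4.4
stoptop 6596 min [610.7  -7.7  62.2] max [627.6 147.1  71. ] med [619.5  70.1  69.2] rect [618.8  69.5] [  6.2 160.8] 5.1
```

Request:
{"op": "play_rows", "data": {
  "series": [
    [[0.1, 0.01, 0, 0, 0, 0, 0.5], [0.1, 0.01, 0, 0, 0, 0, 0.5], [0, 0, 0, 0, 0, 0, 0.5]]
  ]
}}

```text
clock: 14.08
eef_pos: [597.7, 85.8, 38.3]
tool_rot: [3.142, -0.0, 0.088]
force: [1.0, 0.6, -2.9]
width: 59.5
gripper_force: 65.0
```

Request:
{"op": "play_rows", "data": {
  "series": [
    [[0.1, 0.01, 0, 0, 0, 0, 0.5], [0.05, 0, 0, 0, 0, 0, 0.5], [0, 0, 0, 0, 0, 0, 0.5]]
  ]
}}

```text
clock: 14.45
eef_pos: [597.7, 85.8, 38.1]
tool_rot: [3.141, 0.003, 0.088]
force: [-5.1, -0.3, -0.4]
width: 59.0
gripper_force: 64.9
```

Request:
{"op": "play_rows", "data": {
  "series": [
    [[0.05, 0, -0.1, 0, 0, 0, 0.5], [0, 0, -0.1, 0, 0, 0, 0.5], [0, 0, 0, 0, 0, 0, 0.5]]
  ]
}}

```text
clock: 14.82
eef_pos: [597.7, 85.7, 36.6]
tool_rot: [3.141, 0.004, 0.088]
force: [-7.6, -0.4, 4.2]
width: 59.6
gripper_force: 65.7
```

Request:
{"op": "play_rows", "data": {
  "series": [
    [[0, 0, -0.05, 0, 0, 0, 0.5], [0, 0, 0, 0, 0, 0, 0.4], [0, 0, 0, 0, 0, 0, 0.2], [0, 0, 0, 0, 0, 0, 0], [0, 0, 0, 0, 0, 0, 0], [0, 0, 3, 0, 0, 0, 0], [0, 0, 5, 0, 0, 0, 0], [0, 0, 6, 0, 0, 0, 0], [-4, 0, 2, 0, 0, 0, 0.5], [0, 0, 0, 0, 0, 0, 1], [0, 0, 0, 0, 0, 0, 1]]
  ]
}}

```text
clock: 16.2
eef_pos: [560.2, 85.9, 195.8]
tool_rot: [3.142, -0.001, 0.088]
force: [0.3, 0.1, -0.0]
width: 32.6
gripper_force: 0.0
```

```bash
python3 look.py w6 598 85
python3 - <<'E'
from h import *
for c in ['side','wrist']:
    im,d=get_image(c)
    print([(r['pixel'],r['p']) for r in place_of('button_face',c)][:2],[(r['pixel'],r['p']) for r in place_of('logger_back',c)][:2])
    if c=='side': save('s6.png',cv2.resize(im[130:300,170:300],(520,600)))
E
```

```text
16.2 [560.2  85.9 195.8] [ 3.142e+00 -1.000e-03  8.800e-02] 32.568925900928726 [ 0.3  0.1 -0. ] q [-0.15  0.55 -0.08  1.79  0.06  0.8  -1.74]
whitetop 2864 min [577.7  55.5  83.5] max [614.8 113.7  89.3] med [597.1  84.6  87.5] rect [595.9  84.6] [36.  59.9] 5.0
stoptop 1064 min [609.9  -7.9  67.8] max [626.6 147.4  71.1] med [618.2  69.7  69.5] rect [618.2  69.4] [  4.6 159.8] 5.1
[] [([221.6, 204.9], 0.88)]
[] []
```

View pics/s6.png

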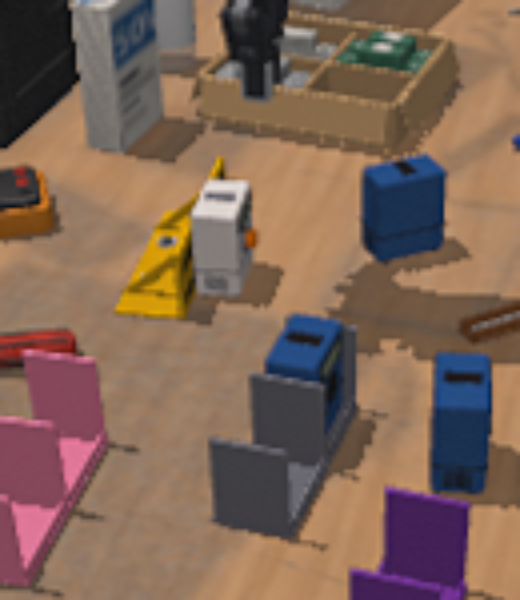

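View pics/w6.png

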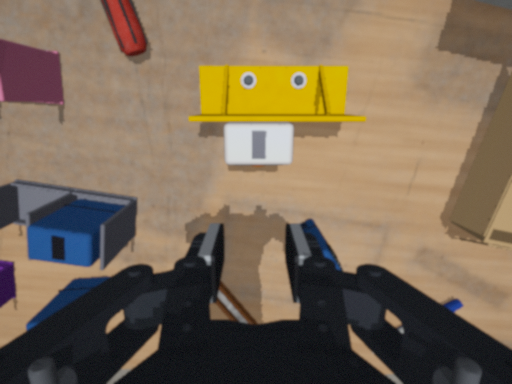

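The side view shows the white logger upright against the stop at (222,240), with the orange button out at (250,238). The wrist view shows its back parallel to the stop plate at row 118. I'll press the button with the shut fingertips.

Request:
{"op": "play_rows", "data": {
  "series": [
    [[-3.5, -0.75, 0, 0, 0, 0, 1], [0, 0, -4, 0, 0, 0, 1], [0, 0, -5, 0, 0, 0, 1], [0, 0, -4, 0, 0, 0, 1], [0, 0, -3, 0, 0, 0, 1], [1, 0.09, 0, 0, 0, 0, 1], [1, 0.09, 0, 0, 0, 0, 1], [0.3, 0.03, 0, 0, 0, 0, 1], [0, 0, 0, 0, 0, 0, 1], [0, 0, 0, 0, 0, 0, 1]]
  ]
}}

```text
clock: 17.8
eef_pos: [547.5, 80.5, 36.4]
tool_rot: [-3.142, -0.0, 0.088]
force: [-0.1, -0.9, -0.1]
width: -0.0
gripper_force: 0.0
```

Request:
{"op": "play_rows", "data": {
  "series": [
    [[0.3, 0.03, 0, 0, 0, 0, 1], [0.3, 0.03, 0, 0, 0, 0, 1], [0.2, 0.02, 0, 0, 0, 0, 1], [0, 0, 0, 0, 0, 0, 1]]
  ]
}}

```text
clock: 18.3
eef_pos: [555.7, 81.3, 35.8]
tool_rot: [3.142, -0.0, 0.088]
force: [0.9, 0.3, -0.2]
width: -0.1
gripper_force: 0.0
```

Request:
{"op": "play_rows", "data": {
  "series": [
    [[0.15, 0.01, 0, 0, 0, 0, 1], [0.15, 0.01, 0, 0, 0, 0, 1], [0, 0, 0, 0, 0, 0, 1]]
  ]
}}

```text
clock: 18.68
eef_pos: [558.7, 81.5, 35.8]
tool_rot: [3.142, -0.0, 0.088]
force: [0.7, 0.2, -0.9]
width: 0.3
gripper_force: 0.0
```

Request:
{"op": "play_rows", "data": {
  "series": [
    [[0.15, 0.01, 0, 0, 0, 0, 1], [0.1, 0.01, 0, 0, 0, 0, 1], [0, 0, 0, 0, 0, 0, 1]]
  ]
}}

```text
clock: 19.05
eef_pos: [559.8, 81.6, 35.6]
tool_rot: [3.141, 0.003, 0.088]
force: [-2.7, 0.2, 1.8]
width: -0.2
gripper_force: 1.8
```

Contact at TCP x of about 559.5. Keep pressing.

Request:
{"op": "play_rows", "data": {
  "series": [
    [[0.1, 0.01, 0, 0, 0, 0, 1], [0.1, 0.01, 0, 0, 0, 0, 1], [0, 0, 0, 0, 0, 0, 1]]
  ]
}}

```text
clock: 19.42
eef_pos: [561.6, 81.7, 35.6]
tool_rot: [3.141, 0.003, 0.088]
force: [-2.9, 0.1, 1.4]
width: -0.2
gripper_force: 1.7
```

Request:
{"op": "play_rows", "data": {
  "series": [
    [[0.1, 0.01, 0, 0, 0, 0, 1], [0.1, 0.01, 0, 0, 0, 0, 1], [0, 0, 0, 0, 0, 0, 1]]
  ]
}}

```text
clock: 19.8
eef_pos: [565.4, 82.1, 35.9]
tool_rot: [-3.142, -0.001, 0.088]
force: [-2.9, -0.1, 0.3]
width: 0.1
gripper_force: 0.0
```

Request:
{"op": "play_rows", "data": {
  "series": [
    [[0.1, 0.01, 0, 0, 0, 0, 1], [0.05, 0.0, 0, 0, 0, 0, 1], [0, 0, 0, 0, 0, 0, 1]]
  ]
}}

```text
clock: 20.18
eef_pos: [565.2, 82.0, 35.6]
tool_rot: [3.141, 0.003, 0.088]
force: [-5.3, -0.5, 1.4]
width: 0.2
gripper_force: 0.0
```

Request:
{"op": "play_rows", "data": {
  "series": [
    [[0.15, 0.01, 0, 0, 0, 0, 1], [0, 0, 0, 0, 0, 0, 1], [-2, -0.2, 0, 0, 0, 0, 1], [-3, -0.3, 0, 0, 0, 0, 1], [0, 0, 5, 0, 0, 0, 0.5], [0, 0, 6, 0, 0, 0, 0], [2, 0.4, 4, 0, 0, 0, 0], [0, 0, 0, 0, 0, 0, 0], [0, 0, 0, 0, 0, 0, 0]]
  ]
}}

```text
clock: 21.3
eef_pos: [538.2, 81.2, 185.6]
tool_rot: [3.142, -0.001, 0.088]
force: [-0.2, 0.8, -0.5]
width: 85.4
gripper_force: 0.0
```

```bash
python3 look.py w7 598 85
python3 - <<'E'
from h import *
im,d=get_image('side'); save('s7.png',cv2.resize(im[160:230,200:260],(514,600)))
E
```

```text
21.3 [538.2  81.2 185.6] [ 3.142e+00 -1.000e-03  8.800e-02] 85.36349216685876 [-0.2  0.8 -0.5] q [-0.15  0.54 -0.08  1.86  0.06  0.74 -1.74]
whitetop 3316 min [577.7  55.6  82.7] max [614.6 113.7  89.5] med [596.8  84.6  87.5] rect [595.9  84.5] [36.  60.1] 5.1
stoptop 1111 min [610.3  -7.9  62.4] max [626.7 147.5  71.1] med [619.1  63.2  69.5] rect [618.2  69.6] [  4.7 159.2] 5.1
```

View pics/s7.png

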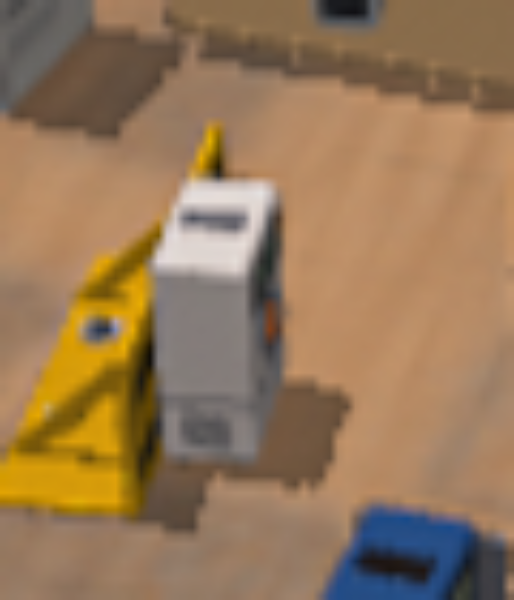

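The button at (270,318) is now almost flush with the front, so it has snapped in. I'll grip the logger by its sides, near the top.

Request:
{"op": "play_rows", "data": {
  "series": [
    [[5.85, 0.35, 0, 0, 0, 0, 0], [0, 0, -5, 0, 0, 0, 0], [0, 0, -5, 0, 0, 0, 0], [0, 0, -2.6, 0, 0, 0, 0], [0, 0, 0, 0, 0, 0, 0], [0, 0, 0, 0, 0, 0, 0.2], [0, 0, 0, 0, 0, 0, 0.3], [0, 0, 0, 0, 0, 0, 0.4], [0, 0, 0, 0, 0, 0, 0.5], [0, 0, 0, 0, 0, 0, 0.5], [0, 0, 0, 0, 0, 0, 0.5]]
  ]
}}

```text
clock: 22.78
eef_pos: [597.6, 85.2, 61.4]
tool_rot: [-3.141, -0.003, 0.088]
force: [-0.4, 0.3, 5.9]
width: 58.7
gripper_force: 64.9
```

Request:
{"op": "play_rows", "data": {
  "series": [
    [[-0.1, 0, 3, 0, 0, 0, 0.5], [-0.5, 0, 5, 0, 0, 0, 0.5], [-1, 0, 6, 0, 0, 0, 0.5], [-2, -4, 2, 0, 0, -2, 0.5], [-1, -5, 0, 0, 0, -2, 0.5], [0, -5, 0, 0, 0, -2, 0.5], [0, -4, 0, 0, 0, -2, 0.5], [0, 0, 0, 0, 0, -2, 0.5], [0, 0, 0, 0, 0, -2, 0.5], [0, 0, 0, 0, 0, 0, 0.5], [0, 0, 0, 0, 0, 0, 0.5]]
  ]
}}

```text
clock: 24.15
eef_pos: [550.6, -93.8, 219.8]
tool_rot: [-3.141, 0.0, -0.119]
force: [0.4, 0.6, -1.8]
width: 58.8
gripper_force: 66.4
```

Run:
```python
from h import *
T,s=wpose(); im,d=get_image('wrist'); P=wcloud(d,T); save('w8.png',im); z=P[...,2]; np.savez('w8.npz',im=im,P=P)
print(s['eef_pos'],s['tool_rot'],s['width'],s['force'])
reg=(d>0)&(abs(P[...,0]-596)<125)&(P[...,1]<-140)&(P[...,1]>-370)
rep('rim',P[reg&(z>50)&(z<57)])
for c in ['wrist']:
    for t in ['free_cell','parcel']: print(t,[(np.round(r['pixel']),round(r['p'],2),P[int(r['pixel'][1]),int(r['pixel'][0])].round(1)) for r in place_of(t,c)][:3])
img=np.zeros((260,260,3),np.uint8)  # plan view of heights, 1px=1mm: col=y(-380..-120), row=x(720..460)
q=P[reg&(z>-5)]; zz=q[:,2]
r=(720-q[:,0]).astype(int).clip(0,259); cc=(q[:,1]+380).astype(int).clip(0,259)
for lo,hi,col in [(-5,1.5,(60,60,60)),(1.5,15,(0,160,0)),(15,48,(160,80,0)),(48,57,(255,255,0)),(57,90,(255,0,0))]:
    m=(zz>lo)&(zz<=hi); img[r[m],cc[m]]=col
both=np.hstack([cv2.resize(im,(453,340)),cv2.resize(img,(340,340),interpolation=0)])
save('p8.png',both)
```

```text
[550.62741796 -93.84868565 219.79408456] [-3.14120004e+00  1.10573397e-04 -1.19004082e-01] 58.76467116457031 [ 0.43841648  0.5575562  -1.8210664 ]
rim 5654 min [ 491.3 -354.1   50.1] max [ 699.6 -164.8   56.5] med [ 595.7 -267.5   53.4] rect [ 594.4 -261.1] [180.9 198.4] 83.1
free_cell [(array([349., 148.]), 0.83, array([ 553.4, -212.2,    3.7]))]
parcel [(array([384., 106.]), 0.74, array([ 601.1, -235.6,   46.4]))]
```

View pics/p8.png

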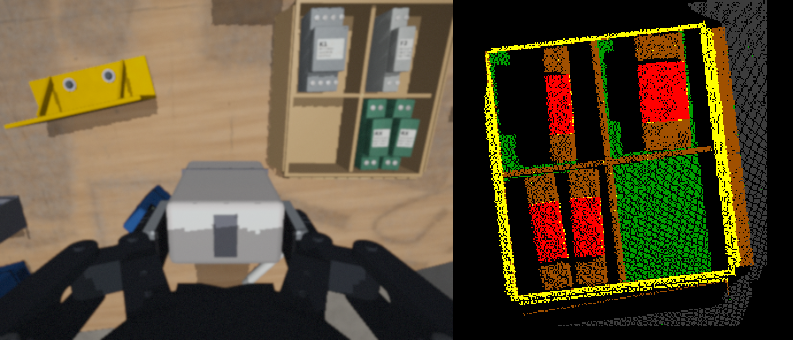

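The wrist view and plan map show the empty cell at about (553,-213), parcel yaw about -6.9°, and both estimates agree. I'll carry the logger over and lower it.

Request:
{"op": "play_rows", "data": {
  "series": [
    [[0.1, -4, 0, 0, 0, 0, 0.5], [0.1, -5, 0, 0, 0, 0, 0.5], [0.1, -2.9, 0, 0, 0, 0, 0.5], [0, 0, 0, 0, 0, 0, 0.5], [0, 0, -4, 0, 0, 0, 0.5], [0, 0, -3, 0, 0, 0, 0.5], [0, 0, 0, 0, 0, 0, 0.5], [0, 0, 0, 0, 0, 0, 0.5]]
  ]
}}

```text
clock: 25.3
eef_pos: [554.6, -213.6, 150.9]
tool_rot: [-3.142, -0.002, -0.12]
force: [0.3, 0.9, -2.7]
width: 59.3
gripper_force: 66.2
```

Request:
{"op": "play_rows", "data": {
  "series": [
    [[-0.1, 0.1, -3, 0, 0, 0, 0.5], [0, 0, -3, 0, 0, 0, 0.5], [0, 0, -1.5, 0, 0, 0, 0.5], [0, 0, -0.7, 0, 0, 0, 0.5], [0, 0, -0.2, 0, 0, 0, 0.5], [0, 0, 0, 0, 0, 0, 0.5], [0, 0, 0, 0, 0, 0, 0.5]]
  ]
}}

```text
clock: 26.18
eef_pos: [553.1, -213.4, 66.5]
tool_rot: [3.141, -0.001, -0.121]
force: [-0.1, -0.2, -3.0]
width: 58.7
gripper_force: 66.3
```

Request:
{"op": "play_rows", "data": {
  "series": [
    [[0, 0, -0.1, 0, 0, 0, 0.5], [0, 0, -0.05, 0, 0, 0, 0.5], [0, 0, 0, 0, 0, 0, 0.5]]
  ]
}}

```text
clock: 26.55
eef_pos: [553.1, -213.3, 65.4]
tool_rot: [3.141, -0.001, -0.122]
force: [-1.1, -0.2, 5.0]
width: 59.0
gripper_force: 67.5
```

Request:
{"op": "play_rows", "data": {
  "series": [
    [[0, 0, 0, 0, 0, 0, 0.4], [0, 0, 0, 0, 0, 0, 0.25], [0, 0, 0, 0, 0, 0, 0.15], [0, 0, 0, 0, 0, 0, 0.15], [0, 0, 3, 0, 0, 0, 0.1], [0, 0, 5, 0, 0, 0, 0], [0, 0, 6, 0, 0, 0, 0], [-3, 0, 2, 0, 0, 0, 0], [0, 0, 0, 0, 0, 0, 0], [0, 0, 0, 0, 0, 0, 0], [0, 0, 0, 0, 0, 0, 0], [0, 0, 0, 0, 0, 0, 0]]
  ]
}}

```text
clock: 28.05
eef_pos: [522.7, -212.9, 223.3]
tool_rot: [-3.141, 0.001, -0.121]
force: [-0.6, -0.2, -0.2]
width: 85.1
gripper_force: 0.0
```

```bash
python3 look.py w9 553 -213
python3 - <<'E'
from h import *
im,d=get_image('side');a=im[100:260,190:310]
save('s9.png',np.hstack([cv2.resize(a,(375,500)),cv2.resize(cv2.imread('pics/w9.png')[:,:,::-1],(420,500))]))
E
```

```text
28.05 [ 522.7 -212.9  223.3] [-3.141e+00  1.000e-03 -1.210e-01] 85.05563185628206 [-0.6 -0.2 -0.2] q [ 0.35  0.51 -0.02  1.77  0.01  0.86 -1.37]
whitetop 2369 min [ 533.8 -243.2   87.5] max [ 571.5 -184.7   93.4] med [ 553.4 -214.    91.6] rect [ 552.4 -213.8] [60.  35.3] 83.2
stoptop 261 min [619.5 -10.4  62.5] max [626.8  25.2  71.4] med [623.1   5.7  69.3] rect [623.2   9.5] [ 5.2 40.5] 4.9
```

View pics/s9.png

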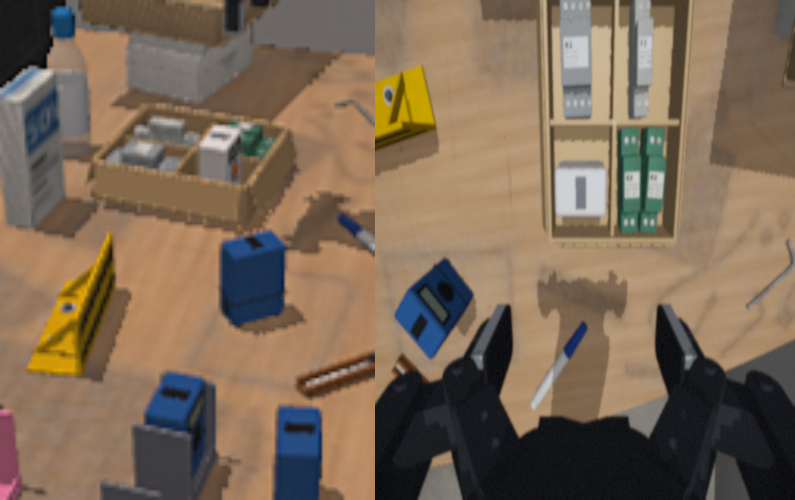

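The logger stands in the empty cell, at (220,150) in the side view and (582,190) in the wrist view. It is upright, with its top at 92 mm as expected. The blue logger is still in its bay and the gripper is clear.

```bash
python3 -c "
from cell import workorder
print(workorder.finish_job())"
```

```text
the job is handed in; nothing more can be done
None
```

The job is handed in at about 28 s of the 72 s allowed, with no verdict returned: the white logger was started against the stop and now stands upright in the parcel's empty compartment, and the blue logger was left in its caddy bay.

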